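Eject a box tag and check it under the reading lens

ROBOT

A 7-joint arm with a two-finger parallel gripper is mounted at the origin on the work surface. World frame = base frame: x ahead of the robot, y to its left, z up, the work surface at z = 0. Lengths are in m, angles in rad, forces in N, time in s.
With the tool pointing down it reaches from about 0.425 to 0.925 m from the base axis. Payload 6.8 kg.
Tool frame: the origin (TCP) lies at the centre of the arm's flange, where the gripper is bolted on; the fingertips stand 173 mm ahead of it and the grasp point (between the pads) lies 155 mm ahead of it; y points along the fingers, x is the direction in which the jaws open and shut, and the axes are right-handed (so a half turn about y gives the same grasp; the last joint's range is limited). The gripper opens to 85 mm and grips with 20 to 120 N. Pads are 22 mm wide; open, the fingers measure 114 mm over their backs; the gripper's body (76 mm by 85 mm) begins 54 mm behind the grasp point. The pads swing forward as they close: fully open they stand 13 mm farther back than shut.
Start: joints at [-1.397, 0.477, 0.022, 1.555, -0.011, 1.109, -0.083], TCP at [0.188, 0.648, 0.405] pointing down, gripper open.
Joint ranges: [-2.96, 2.96], [-0.34, 2.1], [-1.41, 1.46], [0.24, 2.44], [-1.37, 4.51], [0.17, 1.92], [-2.96, 2.96]. Speed limits (rad/s): [2.39, 2.39, 3.14, 3.14, 3.14, 3.14, 3.14].

INTERFACE

Orientations are given as a unit quaternion [w, x, y, z].
In Python, from station import bot gives the robot as it stands.
- The arm moves only by the tool carry_out, never from a script. Its argument "plan" is a list of rows, each an object of numbers: "x", "y", "z": the shift along the tool's x, y, z in cm; "ax", "ay", "az": the turn, a rotation vector about the tool's x, y, z in rad. In form: [{"x": .., "y": .., "z": .., "ax": .., "ay": .., "az": ..}, ...]. A call has 1 to 12 rows; each row is the pose to reach, as a shift and turn from the pose measured when the call began, along the tool's axes at that moment; what a row does not reach only later rows make up. A row lasts 1/10 s, in which the tool goes at most 50 mm and 8.59 degrees, less where a joint would pass 70% of its speed; a pose out of reach is approached as far as the arm can. A call with a gripper value outside its range is refused whole. "gripper" is the opening, from 0 (shut) to 1 (fully open), set as the call begins (left out, the last holds). The fingers move at their own pace and stop on an object; "newtons" is the grip in N (left out, the last holds). Time passes only in rows, so rows that repeat a pose let the fingers close. It gives the time, the measured TCP pose, the force and the opening at its end, in the units of the state.
- bot.get_obs(): the state, without advancing time (a new reading comes with each control period).
- bot.read_camera(name): name is "scene" or "top" or "wrist"; returns a dict with "image" (480x640x3 uint8, red, green, blue), "z_map" (480x640 float32, m along the optical axis (not along the pixel's ray), 0 where there is no reading), "intrinsics" (3x3 intrinsics, pixels), "cam_to_world" (4x4, takes a point from camera to world coordinates); the wrist camera has in their place "hand_eye" (4x4, takes a point from camera to tool coordinates, whose origin is the TCP and whose axes are the tool frame's). Camera axes: x right, y down, z forward; pixel columns grow to the right and rows downward; lengths in m; the calibration is good to about 2 mm. A picture is of the moment at which its call begins: read the wrist's pose just before it.
- bot.hand_in(): hands the job in, once; it reports no verdict.
Trained networks look in a picture, given as the dict that the camera call returned (one of the last four; its "shot" number tells which), for a name from the list of things; names that differ only in an ending like _2 or _b are one class to them, and where a whole thing is asked for, a point or a joint stands for the part that bears it (a point fixed in the world has none). Each returns a list of dicts, best first, with "conf" (0 to 1); they miss things now and then, are a little off and sometimes report something else, mostly with a low value. They report only what shows in the picture. A call takes as long as a camera call.
- bot.cut_out(picture, thing): "mask" (480x640 bool, what is visible of it) and "xy" ([column, row] in pixels, amid what is visible of it).
The state is a dict: "t": time; "q": joint angles; "joint_vel": joint speeds; "joint_torque": joint torques, N m; "eef_pos": TCP position; "tool_rot": TCP orientation; "contact_force": force on the tool from outside, world axes, zero at the start; "torque": the same for the moment, N m; "gripper_width": opening from 0.0 (shut) to 1.0 (fully open).
Only numpy, scipy, OpenCV 4.12 (cv2) and the standard library are available. Lean on these libraries where they do the work, as an engineer would, in place of code of your own. Each camera call takes 0.05 s, during which the arm holds its last target. There are 200 camera calls.

TASK

Push the tag dispenser's sprung slide fully in so that a steel tag comes out onto the viewing ledge, and let the slide spring back. Then take the reading lens from its rest and hold it level and still, centred over the tag, with the glass at the height of the focus collar on the post, clear of the dispenser and the rest; finish while still holding it there. Leave the collar at its height and the other things on the desk where they are.

Things in the scene. Friction and masses are not known exactly. Their poses are not given: they have to be found in the camera images.
- dispenser: Tag dispenser fixed to the desk: grey base 260 x 66 x 20 mm. Origin on the desk under the tag magazine (stack of steel tags between four rods, top 60 mm up). Its x axis is the way the slide is pushed and the tag comes out; on that line: push tab at -115 mm, viewing ledge (20 mm high, rails to 26 mm) at +54, end lip at +74, thin post with the focus collar (8 mm thick, 140 mm high) at +108.
- pusher (a joint): Travel of the push slide in m: 0 at rest, 0.055 fully in against its stop, along the dispenser's +x. Sprung: about 2.4 N to start, 7 N at the stop; springs back by itself when let go. Going in, it shoves the lowest tag out of the magazine onto the viewing ledge; the tag stays there when the slide goes back.
- push_tab (a point): Centre of the rear face (the one to push) of the slide's upright aluminium tab, 43 mm above the desk; the tab is 8 mm thick, 40 mm wide, 23 to 63 mm above the desk, and moves with the slide. Axes as the dispenser's. Free space behind and above it; the magazine is 91 mm ahead of its front face at rest, 36 mm with the slide fully in.
- tag: Round steel tag, 36 mm across, 5 mm thick, lying flat; origin at the centre of its underside. At the start it lies inside the foot of the magazine; pushed out fully it lies on the viewing ledge, centred about 54 mm along the dispenser's x from its origin.
- focus_mark (a point): Centre of the dark steel focus collar (24 mm across, 8 mm high, rim at mid-height) on the upright post beyond the viewing ledge, on the dispenser's x line. The height of this point is the focal height, 85 to 120 mm above the desk, different each time. Held by friction (slips at about 15 N).
- loupe_grip (a point): Grip point of the reading lens, at mid-thickness of its steel handle near the balance point. Handle: straight bar 16 x 16 mm, reaching 48 mm from here towards the lens and 62 mm the other way. x axis: along the handle to the lens; z up. Weighs about 0.26 kg. At the start it lies level in the two saddles of its rest, this point 53 mm above the desk.
- lens_center (a point): Centre of the round glass of the reading lens (steel rim 64 mm across and 10 mm thick), 80 mm from loupe_grip along the handle's x axis, at the same height; z is the axis of the glass (vertical when level).
- loupe: The reading lens as a whole (handle and glass), 174 mm long; origin on the underside of the handle, 8 mm below loupe_grip. Axes as loupe_grip's.
- rest: Wooden rest for the reading lens, fixed to the desk: base 140 x 60 x 8 mm; two saddles 8 mm thick and 36 mm wide, cheek tops 52 mm high, slot floor 45 mm, at +40 and -52 mm along its x from its origin, which is on the desk below loupe_grip. Lift the handle straight up out of it.
- stapler: Bystander, to be left alone: grey and black desk stapler, 140 x 34 x 45 mm; origin under its middle, on the desk.
- ink_tin: Bystander, to be left alone: flat steel ink-pad tin, 90 x 60 x 19 mm; origin under its middle, on the desk.
- tumbler: Bystander, to be left alone: drinking glass, 72 mm across, 85 mm high; origin under its middle, on the desk.
- tea_tin: Bystander, to be left alone: tea tin, 76 mm across, 110 mm high; origin under its middle, on the desk.
- tape_roll: Bystander, to be left alone: roll of tape lying flat, 84 mm across, 24 mm high; origin under its middle, on the desk.
- hole_punch: Bystander, to be left alone: two-hole paper punch, 90 x 120 mm, about 70 mm high; origin under its middle, on the desk.
- clip_box: Bystander, to be left alone: small open box of paper clips, 60 x 60 x 30 mm; origin under its middle, on the desk.

How it is judged:
On the way, in this order (a step that is already met when the one before it is completed fails the run):
1. the slide is pushed fully in and the tag is out on the viewing ledge (value of joint pusher above 0.052 m and x of tag in the frame of dispenser between 0.048 and 0.062 m and z of tag in the frame of dispenser between 0.017 and 0.024 m), for 0.1 s.
2. the slide has sprung back, the tag staying on the ledge (value of joint pusher below 0.005 m and x of tag in the frame of dispenser between 0.048 and 0.062 m and z of tag in the frame of dispenser between 0.017 and 0.024 m), for 0.1 s.
At the end, for the whole second after the job is handed in: Tag flat on the ledge (48-62 mm along the dispenser), slide back out within 5 mm; the gripper holds the lens still, its glass within 12 mm of the tag's centre sideways and 8 mm of the collar's height, level within 0.14 rad, touching neither dispenser nor rest (all of step 2 and horizontal distance between lens_center and tag below 0.012 m and z of lens_center in the frame of focus_mark between -0.008 and 0.008 m and angle between lens_center's own z axis and vertical below 0.14 rad and linear speed of loupe below 0.02 m/s and angular speed of loupe below 0.15 rad/s and contact force between loupe and the fingers above 1 N and contact force between loupe and dispenser below 0.05 N and contact force between loupe and rest below 0.05 N); the arm keeps its last pose, push and grip.
It fails at once if the focus collar is shifted along its post by more than 4 mm (distance of focus_mark from where it was at the start of the episode above 0.004 m).
It fails at once if another thing on the desk is moved by more than 20 mm (distance of any of stapler, ink_tin, tumbler, tea_tin, tape_roll, hole_punch, clip_box from where it was at the start of the episode above 0.02 m).
It also fails if it takes over 64 s, if anything falls off the work surface, if the arm or the gripper's body presses on something with over 40 N, if the wrist force passes 120 N, or if a joint passes its speed limit or range.

## Working session

There is one attempt and no reset: what is moved stays moved. The work goes in short steps, Python scripts to look and compute and a tool call to move; the robot and the scene stay as the last step left them, time stands still between calls to the robot, and variables do not carry over. Pictures are saved under pics/ and viewed, about 8 in all and at most 12, crops included, and the job is handed in when it is done.

Besides the shell and the picture viewer there is one more tool, called after "Request:" as a command line: name --argument value ..., lists and objects as JSON in quotes. carry_out: Moves the arm, as the interface text tells. Its arguments: {"type":"object","properties":{"plan":{"type":"array","items":{"type":"object","properties":{"x":{"type":"number"},"y":{"type":"number"},"z":{"type":"number"},"ax":{"type":"number"},"ay":{"type":"number"},"az":{"type":"number"}}}},"gripper":{"type":"number"},"newtons":{"type":"number"}},"required":["plan"]}

```bash
mkdir -p pics; ls; cat > h.py <<'E'
import numpy as np, cv2
from station import bot
from scipy.spatial.transform import Rotation as R
def T_tool():
    o=bot.get_obs(); q=o["tool_rot"]; T=np.eye(4); T[:3,:3]=R.from_quat([q[1],q[2],q[3],q[0]]).as_matrix(); T[:3,3]=o["eef_pos"]; return T
def shot(n):
    T=T_tool(); p=bot.read_camera(n)
    p["T"]=p["cam_to_world"] if n!="wrist" else T@p["hand_eye"]
    return p
def cloud(p):
    K=p["intrinsics"]; z=p["z_map"]; v,u=np.mgrid[:480,:640]
    c=np.stack([(u-K[0,2])/K[0,0]*z,(v-K[1,2])/K[1,1]*z,z],-1)
    return c@p["T"][:3,:3].T+p["T"][:3,3]
def save(p,n): cv2.imwrite(f"pics/{n}.png",p["image"][...,::-1])
def seg(p,thing):
    r=bot.cut_out(p,thing); return r[0] if r else None
E
cat > a.py <<'E'
from h import *
np.set_printoptions(precision=4,suppress=True)
print(bot.get_obs()); ims=[]
for n in ["top","scene"]:
    p=shot(n); save(p,n); C=cloud(p); ims.append(p["image"])
    print(n,p["T"][:3,3])
    for t in ["dispenser","push_tab","loupe","rest","tag","focus_mark","stapler","ink_tin","tumbler","tea_tin","tape_roll","hole_punch","clip_box"]:
        s=seg(p,t)
        if s is None: print(t,None); continue
        m=s["mask"]&(p["z_map"]>0); P=C[m]
        if len(P)<5: print(t,s["conf"],s["xy"],'few');continue
        (c,wh,a)=cv2.minAreaRect(P[:,:2].astype(np.float32))
        print(t,round(s["conf"],2),s["xy"],"med",np.median(P,0),"zmax",np.percentile(P[:,2],98).round(3),"rect",np.round(c,3),np.round(wh,3),round(a,1))
cv2.imwrite("pics/both.png",cv2.resize(np.vstack(ims),(480,720))[...,::-1])
E
python3 a.py
```

```text
pics
{'t': 0.0, 'q': array([-1.3971,  0.4778,  0.0223,  1.5565, -0.0115,  1.1093, -0.0831]), 'joint_vel': array([-0.0013,  0.0001,  0.0009,  0.0009, -0.0013,  0.0007, -0.0002]), 'joint_torque': array([ -0.0006, -59.646 ,   1.6077, -28.1187,   0.0125,   0.0097,
        -0.    ]), 'eef_pos': array([0.1876, 0.6481, 0.4037]), 'tool_rot': array([-0.5648,  0.5657,  0.4243, -0.4253]), 'contact_force': array([ 0.2532, -0.8652, -0.642 ]), 'torque': array([ 0.0498, -0.0229, -0.012 ]), 'gripper_width': 0.9999238147986143}
top [0.3636 0.0182 1.6625]
dispenser 0.63 [383.5, 258.5] med [ 0.5285 -0.1763  0.0226] zmax 0.103 rect [ 0.533 -0.178] [0.263 0.069] 18.0
push_tab 0.81 [397.4, 279.7] med [ 0.469  -0.1979  0.0254] zmax 0.066 rect [ 0.471 -0.2  ] [0.097 0.039] 16.4
loupe 0.93 [243.0, 247.8] med [0.5765 0.226  0.0568] zmax 0.066 rect [0.588 0.191] [0.068 0.176] 3.7
rest 0.74 [326.6, 293.2] med [ 0.4457 -0.013   0.018 ] zmax 0.026 rect [ 0.448 -0.013] [0.058 0.089] 88.4
tag None
focus_mark 0.68 [153.5, 245.0] med [0.5793 0.4643 0.1054] zmax 0.115 rect [0.594 0.476] [0.099 0.075] 11.8
stapler None
[... 1265 characters left out ...]
64  0.0324] zmax 0.047 rect [0.727 0.01 ] [0.174 0.061] 7.4
ink_tin 0.59 [276.0, 247.7] med [ 0.4615 -0.0116  0.0194] zmax 0.023 rect [ 0.442 -0.009] [0.064 0.109] 82.8
tumbler 0.9 [449.0, 250.0] med [0.7143 0.3607 0.06  ] zmax 0.086 rect [0.661 0.408] [0.069 0.187] 48.0
tea_tin 0.95 [453.7, 215.6] med [0.602  0.4596 0.082 ] zmax 0.112 rect [0.558 0.501] [0.083 0.364] 44.4
tape_roll 0.72 [137.3, 274.1] med [ 0.4236 -0.3628  0.0209] zmax 0.027 rect [ 0.4   -0.355] [0.083 0.111] 55.4
hole_punch 0.8 [144.0, 343.5] med [ 0.7204 -0.3768  0.0443] zmax 0.07 rect [ 0.66  -0.378] [0.159 0.128] 2.8
clip_box 0.85 [379.3, 212.8] med [0.413  0.3481 0.019 ] zmax 0.032 rect [0.406 0.35 ] [0.063 0.068] 73.0
```

View pics/top.png

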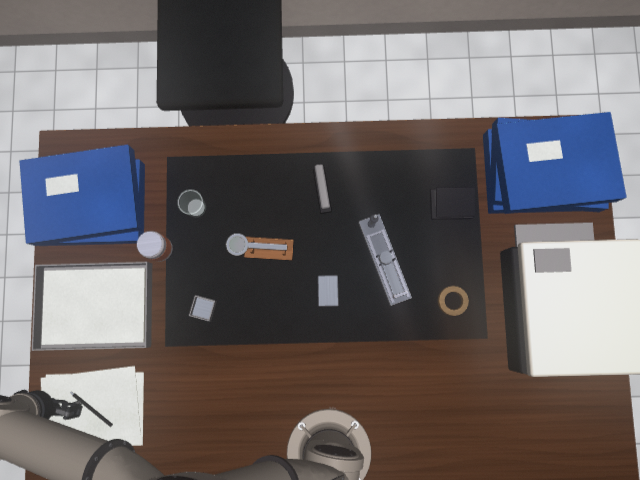

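View pics/scene.png

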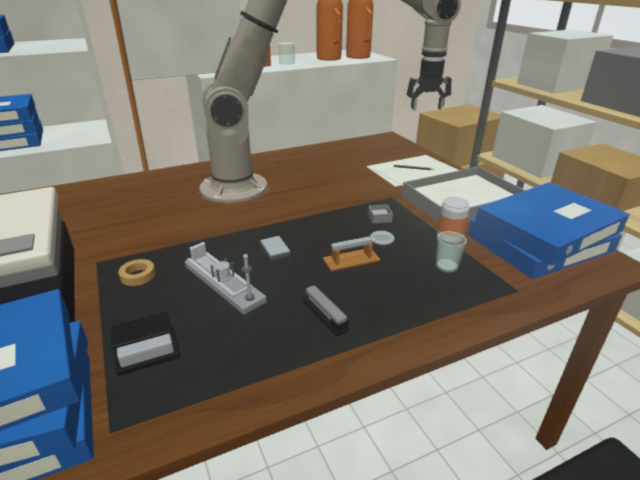

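The top picture shows the dispenser with its tab near the robot at (405,298) and its post far away at (374,220). The lens glass is at (237,244), with its handle pointing right along -y. The bystanders are well clear. Next I'll work out a move to look at the lens on the way.

```bash
cat >> h.py <<'E'
def go(pos,psi):
    """print tool-frame shift (cm) and turn to reach TCP pos, tool down with tool x at psi (world, or +pi)"""
    T=T_tool(); c,s=np.cos(psi),np.sin(psi)
    G=np.array([[c,s,0],[s,-c,0],[0,0,-1]])
    d=T[:3,:3].T@(np.array(pos)-T[:3,3])*100
    r=R.from_matrix(T[:3,:3].T@G).as_rotvec()
    print("pos",T[:3,3].round(4),"psi",np.degrees(np.arctan2(T[1,0],T[0,0])).round(2),"-> shift",d.round(2),"turn",r.round(3),"rows>=",int(np.ceil(max(np.linalg.norm(d)/5,np.linalg.norm(r)/.15))))
E
python3 -c "
from h import *
print(bot.read_camera('wrist')['hand_eye'].round(3))
for a in (0,np.pi): go([.5,.2,.36],a)
go([.45,-.15,.36],.314);go([.45,-.15,.36],.314+np.pi)
"
```

```text
[[ 1.    -0.001 -0.001  0.001]
 [ 0.    -0.311  0.95   0.031]
 [-0.001 -0.95  -0.311  0.081]
 [ 0.     0.     0.     1.   ]]
pos [0.1877 0.6484 0.4047] psi 73.85 -> shift [-34.38   4.47 -42.47] turn [-1.329  0.999  0.999] rows>= 13
pos [0.1877 0.6484 0.4047] psi 73.85 -> shift [-34.38   4.47 -42.47] turn [-1.062 -1.414 -1.414] rows>= 16
pos [0.1877 0.6484 0.4047] psi 73.85 -> shift [-69.39   4.47 -47.4 ] turn [-1.434  0.76   0.76 ] rows>= 17
pos [0.1877 0.6484 0.4047] psi 73.85 -> shift [-69.39   4.47 -47.4 ] turn [-0.866 -1.633 -1.633] rows>= 17
```

The offsets show that tool y is the downward axis along the fingers, as the brief says, so I'll fix the helper.

```bash
sed -i 's/G=np.array.*/G=np.array([[c,0,-s],[s,0,c],[0,-1,0]])/' h.py
python3 -c "
from h import *
for a in (0,np.pi): go([.52,.17,.36],a)
go([.45,-.15,.36],.314);go([.45,-.15,.36],.314+np.pi)
"
```

```text
pos [0.1877 0.6484 0.4047] psi 73.85 -> shift [-36.71   4.47 -45.22] turn [-0.     1.289  0.   ] rows>= 12
pos [0.1877 0.6484 0.4047] psi 73.85 -> shift [-36.71   4.47 -45.22] turn [ 0.    -1.853  0.   ] rows>= 13
pos [0.1877 0.6484 0.4047] psi 73.85 -> shift [-69.39   4.47 -47.4 ] turn [-0.     0.975  0.   ] rows>= 17
pos [0.1877 0.6484 0.4047] psi 73.85 -> shift [-69.39   4.47 -47.4 ] turn [ 0.    -2.167  0.   ] rows>= 17
```

Request:
carry_out --plan '[{"x":-34.1,"y":4.5,"z":-50.7,"ay":1.289},{"x":-34.1,"y":4.5,"z":-50.7,"ay":1.289},{"x":-34.1,"y":4.5,"z":-50.7,"ay":1.289},{"x":-34.1,"y":4.5,"z":-50.7,"ay":1.289},{"x":-34.1,"y":4.5,"z":-50.7,"ay":1.289},{"x":-34.1,"y":4.5,"z":-50.7,"ay":1.289},{"x":-34.1,"y":4.5,"z":-50.7,"ay":1.289},{"x":-34.1,"y":4.5,"z":-50.7,"ay":1.289},{"x":-34.1,"y":4.5,"z":-50.7,"ay":1.289},{"x":-34.1,"y":4.5,"z":-50.7,"ay":1.289},{"x":-34.1,"y":4.5,"z":-50.7,"ay":1.289},{"x":-34.1,"y":4.5,"z":-50.7,"ay":1.289}]' --gripper 0

```text
invalid input
```

Request:
carry_out --plan '[{},{},{},{}]'

```text
invalid input
```

```bash
cat > b.py <<'E'
from h import *
np.set_printoptions(precision=4,suppress=True)
p=shot("wrist"); save(p,"w1"); C=cloud(p)
for t in ["loupe","rest"]:
    s=seg(p,t)
    if s is None: print(t,None); continue
    P=C[s["mask"]&(p["z_map"]>0)]
    print(t,s["conf"],np.median(P,0),"z",np.percentile(P[:,2],[5,50,95]),cv2.minAreaRect(P[:,:2].astype(np.float32)))
    if t=="loupe":
        Q=P[(P[:,2]>.045)&(P[:,2]<.075)]; print("loupe top rect",cv2.minAreaRect(Q[:,:2].astype(np.float32)),np.median(Q[:,2]))
        for y in np.arange(Q[:,1].min(),Q[:,1].max(),.01):
            q=Q[abs(Q[:,1]-y)<.003]
            if len(q): print(round(y,3),q[:,0].min().round(4),q[:,0].max().round(4),q[:,2].mean().round(4))
go([.40,-.22,.36],.314); print(bot.get_obs()["q"],bot.get_obs()["t"])
E
python3 b.py
```

```text
loupe None
rest None
pos [0.1877 0.6484 0.4047] psi 73.85 -> shift [-77.51   4.47 -44.54] turn [-0.     0.975  0.   ] rows>= 18
[-1.3971  0.477   0.0224  1.5554 -0.0115  1.1093 -0.0831] 1.6
```

Request:
carry_out --plan '[{"x":-34.1,"y":4.5,"z":-50.7,"ax":0,"ay":1.289,"az":0},{"x":-34.1,"y":4.5,"z":-50.7,"ax":0,"ay":1.289,"az":0},{"x":-34.1,"y":4.5,"z":-50.7,"ax":0,"ay":1.289,"az":0},{"x":-34.1,"y":4.5,"z":-50.7,"ax":0,"ay":1.289,"az":0},{"x":-34.1,"y":4.5,"z":-50.7,"ax":0,"ay":1.289,"az":0},{"x":-34.1,"y":4.5,"z":-50.7,"ax":0,"ay":1.289,"az":0},{"x":-34.1,"y":4.5,"z":-50.7,"ax":0,"ay":1.289,"az":0},{"x":-34.1,"y":4.5,"z":-50.7,"ax":0,"ay":1.289,"az":0},{"x":-34.1,"y":4.5,"z":-50.7,"ax":0,"ay":1.289,"az":0},{"x":-34.1,"y":4.5,"z":-50.7,"ax":0,"ay":1.289,"az":0},{"x":-34.1,"y":4.5,"z":-50.7,"ax":0,"ay":1.289,"az":0},{"x":-34.1,"y":4.5,"z":-50.7,"ax":0,"ay":1.289,"az":0}]' --gripper 0

```text
t: 2.8
eef_pos: [0.5728, 0.1881, 0.3608]
tool_rot: [0.707, -0.707, -0.0, 0.0]
contact_force: [0.5, 0.6, -0.3]
gripper_width: 0.003
```

```bash
python3 -c "
from h import *
go([.58,.18,.36],0)"
```

```text
pos [0.5728 0.1881 0.3608] psi 0.03 -> shift [ 0.72  0.08 -0.81] turn [-0.001  0.001  0.   ] rows>= 1
```

Close enough to look from here.

```bash
python3 b.py
```

```text
loupe 0.75 [0.578  0.2376 0.0567] z [0.0545 0.0567 0.061 ] ((0.5707381963729858, 0.20427793264389038), (0.152327761054039, 0.0769917443394661), 70.53421020507812)
loupe top rect ((0.5861954689025879, 0.20657703280448914), (0.06328065693378448, 0.14004318416118622), 7.342142105102539) 0.05673431205323071
0.134 0.5635 0.5794 0.0598
0.144 0.5644 0.5802 0.0603
0.154 0.5655 0.5809 0.0602
0.164 0.5662 0.5816 0.0603
0.174 0.5671 0.5831 0.0601
0.184 0.5679 0.5838 0.0602
0.194 0.5688 0.5845 0.0603
0.204 0.5696 0.5858 0.0603
0.214 0.5674 0.5949 0.0582
0.224 0.5559 0.6078 0.0563
0.234 0.5509 0.6118 0.0561
0.244 0.5496 0.6134 0.0562
0.254 0.5506 0.6119 0.0561
0.264 0.5545 0.6077 0.0562
0.274 0.5648 0.5972 0.0562
rest 0.55 [0.5637 0.1597 0.0077] z [0.0061 0.0077 0.0515] ((0.572918176651001, 0.1568010002374649), (0.1314508020877838, 0.06420161575078964), 84.79039001464844)
pos [0.5737 0.1852 0.3607] psi -0.44 -> shift [-17.06   0.12 -40.65] turn [ 0.002 -0.322  0.001] rows>= 9
[-0.7516  0.4282  0.4424  1.8023 -0.2164  0.9587 -0.2268] 2.95
```

View pics/w1.png

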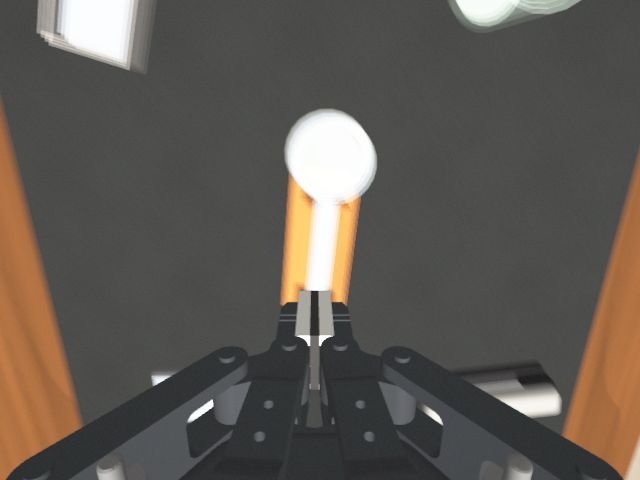

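The wrist picture shows the glass at (330,157) with its handle running down under the fingers at about (320,300). It was slightly blurred by motion. Now to the dispenser.

Request:
carry_out --plan '[{"x":-2.3,"y":0,"z":-42,"ax":0,"ay":-0.314,"az":0},{"x":-2.3,"y":0,"z":-42,"ax":0,"ay":-0.314,"az":0},{"x":-2.3,"y":0,"z":-42,"ax":0,"ay":-0.314,"az":0},{"x":-2.3,"y":0,"z":-42,"ax":0,"ay":-0.314,"az":0},{"x":-2.3,"y":0,"z":-42,"ax":0,"ay":-0.314,"az":0},{"x":-2.3,"y":0,"z":-42,"ax":0,"ay":-0.314,"az":0},{"x":-2.3,"y":0,"z":-42,"ax":0,"ay":-0.314,"az":0},{"x":-2.3,"y":0,"z":-42,"ax":0,"ay":-0.314,"az":0},{"x":-2.3,"y":0,"z":-42,"ax":0,"ay":-0.314,"az":0},{"x":-2.3,"y":0,"z":-42,"ax":0,"ay":-0.314,"az":0},{"x":-2.3,"y":0,"z":-42,"ax":0,"ay":-0.314,"az":0},{"x":-2.3,"y":0,"z":-42,"ax":0,"ay":-0.314,"az":0}]'

```text
t: 4.15
eef_pos: [0.5482, -0.2323, 0.3612]
tool_rot: [-0.698, 0.699, 0.109, -0.109]
contact_force: [-0.3, -0.1, 0.3]
gripper_width: -0.003
```

Request:
carry_out --plan '[{"x":0,"y":0,"z":0,"ax":0,"ay":0,"az":0},{"x":0,"y":0,"z":0,"ax":0,"ay":0,"az":0},{"x":0,"y":0,"z":0,"ax":0,"ay":0,"az":0}]'

```text
t: 4.45
eef_pos: [0.5485, -0.2313, 0.3612]
tool_rot: [-0.698, 0.699, 0.11, -0.109]
contact_force: [-0.5, 0.1, 0.2]
gripper_width: -0.001
```

```bash
cat > c.py <<'E'
from h import *
np.set_printoptions(precision=4,suppress=True)
p=shot("wrist"); save(p,"w2"); C=cloud(p)
s=seg(p,"dispenser"); M=s["mask"]&(p["z_map"]>0)
P=C[M]; print("disp",s["conf"])
Q=P[(P[:,2]>.012)&(P[:,2]<.03)]
for q in (P,Q): print(cv2.minAreaRect(q[:,:2].astype(np.float32)),len(q))
# orientation from base-level rectangle
r=cv2.minAreaRect(Q[:,:2].astype(np.float32)); c=np.array(r[0])
b=cv2.boxPoints(r); e=[b[1]-b[0],b[2]-b[1]]; e=max(e,key=np.linalg.norm); e=e/np.linalg.norm(e); e*=np.sign(e[0]); n=np.array([-e[1],e[0]])
print("axis deg",np.degrees(np.arctan2(e[1],e[0])))
D=np.c_[(P[:,:2]-c)@e,(P[:,:2]-c)@n,P[:,2]]; np.save("D.npy",D); np.save("ax.npy",np.r_[c,e])
for x in np.arange(-.135,.14,.01):
    d=D[abs(D[:,0]-x)<.005]
    if len(d): print(x.round(3),len(d),"y",d[:,1].min().round(3),d[:,1].max().round(3),"z",np.percentile(d[:,2],[5,50,99]).round(4))
for t in ["push_tab","focus_mark","tag"]:
    for s in bot.cut_out(p,t)[:2]:
        q=C[s["mask"]&(p["z_map"]>0)]; d=np.c_[(q[:,:2]-c)@e,(q[:,:2]-c)@n,q[:,2]]
        if len(d): print(t,s["conf"],s["xy"],np.percentile(d,[2,50,98],axis=0).ravel())
print(bot.get_obs()["t"])
E
python3 c.py
```

```text
disp 0.93
((0.5569332838058472, -0.16810950636863708), (0.32979705929756165, 0.07013805955648422), 19.057584762573242) 26345
((0.5316770672798157, -0.17572225630283356), (0.2595025300979614, 0.06623232364654541), 18.518905639648438) 20995
axis deg 18.518906
-0.135 17 y -0.036 0.02 z [-0.0004  0.0004  0.0011]
-0.125 199 y -0.036 0.033 z [0.018  0.0197 0.0265]
-0.115 436 y -0.032 0.033 z [0.0187 0.0257 0.0637]
-0.105 1972 y -0.032 0.032 z [0.0196 0.0409 0.0638]
-0.095 975 y -0.032 0.033 z [0.0187 0.0254 0.0272]
-0.085 984 y -0.033 0.033 z [0.0187 0.0254 0.0274]
-0.075 976 y -0.037 0.033 z [0.0186 0.0253 0.0273]
-0.065 986 y -0.036 0.033 z [0.0187 0.0254 0.0272]
-0.055 972 y -0.032 0.033 z [0.0189 0.0253 0.0273]
-0.045 975 y -0.032 0.032 z [0.0188 0.0254 0.0273]
-0.035 978 y -0.032 0.034 z [0.0187 0.0253 0.0274]
-0.025 976 y -0.032 0.033 z [0.0186 0.0254 0.0272]
-0.015 908 y -0.033 0.033 z [0.0184 0.0254 0.0605]
-0.005 1050 y -0.033 0.033 z [0.0187 0.0558 0.0603]
0.005 1049 y -0.033 0.033 z [0.0189 0.0559 0.058 ]
0.015 932 y -0.032 0.033 z [0.0187 0.0558 0.0604]
0.025 907 y -0.032 0.033 z [0.0184 0.0199 0.0269]
0.035 977 y -0.031 0.034 z [0.0182 0.0199 0.0268]
0.045 969 y -0.033 0.033 z [0.0182 0.0198 0.0267]
0.055 971 y -0.033 0.033 z [0.0182 0.0199 0.0269]
0.065 969 y -0.033 0.033 z [0.0184 0.0199 0.027 ]
0.075 1032 y -0.032 0.033 z [0.0186 0.0216 0.0268]
0.085 839 y -0.031 0.033 z [0.0183 0.0197 0.0264]
0.095 1027 y -0.032 0.033 z [0.0182 0.0196 0.1033]
0.105 2391 y -0.032 0.033 z [0.0187 0.0665 0.139 ]
0.115 1151 y -0.033 0.033 z [0.0183 0.0203 0.1395]
0.125 715 y -0.033 0.033 z [0.0181 0.0194 0.0212]
0.135 6 y -0.0 0.01 z [-0.0016  0.0004  0.0015]
push_tab 0.82 [220.9, 146.8] [-0.1103 -0.0158  0.0243 -0.0763  0.0006  0.0261 -0.0193  0.0173  0.0631]
focus_mark 0.69 [489.5, 153.4] [ 0.0994 -0.0114  0.1     0.1065  0.0012  0.1046  0.1195  0.0104  0.1067]
4.7
```

View pics/w2.png

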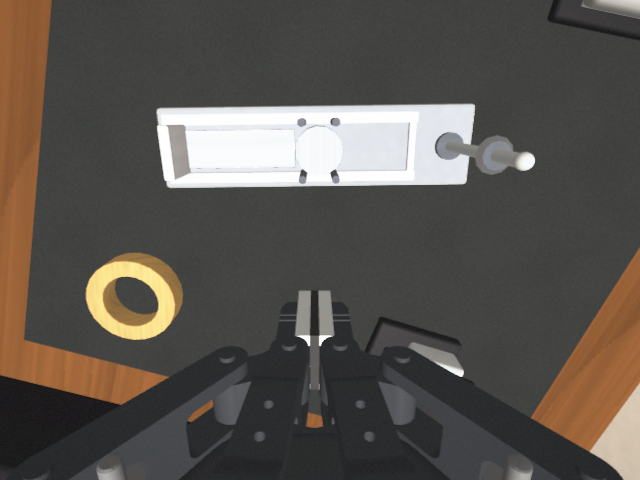

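The picture shows the tab at (172,150), the magazine at (318,150), the empty ledge at about (370,145) and the collar at (495,155). Next is the move to behind the tab.

```bash
python3 -c "
from h import *
D=np.load('D.npy'); m=(D[:,2]>.09)&(D[:,2]<.115)&(abs(D[:,0]-.108)<.02); print(np.histogram(D[m,2],np.arange(.09,.1151,.001)))
r=np.hypot(D[:,0]-.108,D[:,1]);k=m&(r>.007);print(np.percentile(D[k,2],[2,10,50,90,98]),np.median(D[k],0))
go([.3847,-.2249,.36],.323);go([.3847,-.2249,.21],.323)"
```

```text
(array([  0,   0,   0,   0,   0,   0,   0,   0,   0,   1,  10,  52, 100,
       135, 221, 263,  55,  13,  14,  10,  12,  12,  14,   8,  12]), array([0.09 , 0.091, 0.092, 0.093, 0.094, 0.095, 0.096, 0.097, 0.098,
       0.099, 0.1  , 0.101, 0.102, 0.103, 0.104, 0.105, 0.106, 0.107,
       0.108, 0.109, 0.11 , 0.111, 0.112, 0.113, 0.114, 0.115]))
[0.1010299  0.10192557 0.10393755 0.10553764 0.10619146] [0.10723645 0.00396835 0.10393755]
pos [ 0.5481 -0.2323  0.3613] psi 17.73 -> shift [-15.34   0.11   5.68] turn [ 0.001 -0.013  0.001] rows>= 4
pos [ 0.5481 -0.2323  0.3613] psi 17.73 -> shift [-15.36  15.11   5.69] turn [ 0.001 -0.013  0.001] rows>= 5
```

Request:
carry_out --plan '[{"x":-15.3,"y":0,"z":5.7,"ax":0,"ay":-0.013,"az":0},{"x":-15.3,"y":0,"z":5.7,"ax":0,"ay":-0.013,"az":0},{"x":-15.3,"y":0,"z":5.7,"ax":0,"ay":-0.013,"az":0},{"x":-15.3,"y":0,"z":5.7,"ax":0,"ay":-0.013,"az":0},{"x":-15.3,"y":0,"z":5.7,"ax":0,"ay":-0.013,"az":0},{"x":-15.3,"y":0,"z":5.7,"ax":0,"ay":-0.013,"az":0},{"x":-15.3,"y":5,"z":5.7,"ax":0,"ay":-0.013,"az":0},{"x":-15.3,"y":10,"z":5.7,"ax":0,"ay":-0.013,"az":0},{"x":-15.3,"y":13,"z":5.7,"ax":0,"ay":-0.013,"az":0},{"x":-15.3,"y":15.1,"z":5.7,"ax":0,"ay":-0.013,"az":0},{"x":-15.3,"y":15.1,"z":5.7,"ax":0,"ay":-0.013,"az":0},{"x":-15.3,"y":15.1,"z":5.7,"ax":0,"ay":-0.013,"az":0}]'

```text
t: 5.9
eef_pos: [0.3864, -0.225, 0.21]
tool_rot: [-0.698, 0.698, 0.114, -0.113]
contact_force: [0.5, 0.4, 0.5]
gripper_width: 0.002
```

```bash
python3 -c "
from h import *
a=np.load('ax.npy');e=a[2:]
def at(x,y=0): return a[:2]+x*e
for x in(-.13,-.075,-.07): go([*at(x),.21],.323)"
```

```text
pos [ 0.3864 -0.225   0.21  ] psi 18.51 -> shift [2.34 0.   0.05] turn [0.001 0.    0.001] rows>= 1
pos [ 0.3864 -0.225   0.21  ] psi 18.51 -> shift [7.84 0.   0.06] turn [0.001 0.    0.001] rows>= 2
pos [ 0.3864 -0.225   0.21  ] psi 18.51 -> shift [8.34 0.01 0.06] turn [0.001 0.    0.001] rows>= 2
```

Request:
carry_out --plan '[{"x":1,"y":0,"z":0,"ax":0,"ay":0,"az":0},{"x":2,"y":0,"z":0,"ax":0,"ay":0,"az":0},{"x":2.6,"y":0,"z":0,"ax":0,"ay":0,"az":0},{"x":3.2,"y":0,"z":0,"ax":0,"ay":0,"az":0},{"x":3.8,"y":0,"z":0,"ax":0,"ay":0,"az":0},{"x":4.4,"y":0,"z":0,"ax":0,"ay":0,"az":0},{"x":5,"y":0,"z":0,"ax":0,"ay":0,"az":0},{"x":5.6,"y":0,"z":0,"ax":0,"ay":0,"az":0},{"x":6.2,"y":0,"z":0,"ax":0,"ay":0,"az":0},{"x":6.8,"y":0,"z":0,"ax":0,"ay":0,"az":0},{"x":7.2,"y":0,"z":0,"ax":0,"ay":0,"az":0},{"x":7.2,"y":0,"z":0,"ax":0,"ay":0,"az":0}]'

```text
t: 7.1
eef_pos: [0.4543, -0.2023, 0.2099]
tool_rot: [-0.698, 0.698, 0.113, -0.114]
contact_force: [-4.7, -2.6, 2.9]
gripper_width: 0.002
```

Request:
carry_out --plan '[{"x":0.3,"y":0,"z":0,"ax":0,"ay":0,"az":0},{"x":0.6,"y":0,"z":0,"ax":0,"ay":0,"az":0},{"x":0.9,"y":0,"z":0,"ax":0,"ay":0,"az":0},{"x":0.9,"y":0,"z":0,"ax":0,"ay":0,"az":0}]'

```text
t: 7.5
eef_pos: [0.4619, -0.1998, 0.2098]
tool_rot: [-0.698, 0.698, 0.112, -0.114]
contact_force: [-5.9, -3.1, 4.7]
gripper_width: -0.004
```

Request:
carry_out --plan '[{"x":0.3,"y":0,"z":0,"ax":0,"ay":0,"az":0},{"x":0.6,"y":0,"z":0,"ax":0,"ay":0,"az":0},{"x":0.6,"y":0,"z":0,"ax":0,"ay":0,"az":0}]'

```text
t: 7.8
eef_pos: [0.4656, -0.1988, 0.2095]
tool_rot: [0.698, -0.698, -0.11, 0.115]
contact_force: [-8.5, -4.0, 7.1]
gripper_width: 0.004
```

Request:
carry_out --plan '[{"x":0.4,"y":0,"z":0,"ax":0,"ay":0,"az":0},{"x":0.6,"y":0,"z":0,"ax":0,"ay":0,"az":0},{"x":0.6,"y":0,"z":0,"ax":0,"ay":0,"az":0}]'

```text
t: 8.1
eef_pos: [0.4671, -0.1987, 0.209]
tool_rot: [0.699, -0.697, -0.105, 0.117]
contact_force: [-17.1, -5.9, 13.2]
gripper_width: -0.004
```

```bash
cat > d.py <<'E'
from h import *
import sys
np.set_printoptions(precision=4,suppress=True)
a=np.load('ax.npy');c=a[:2];e=a[2:];n=np.array([-e[1],e[0]])
for nm in sys.argv[2:]:
    p=shot(nm); C=cloud(p); s=nm[0]+sys.argv[1]; save(p,s)
    D=np.dstack([(C[...,:2]-c)@e,(C[...,:2]-c)@n,C[...,2]])
    t=seg(p,"tag")
    if t: print(nm,"tag",t["conf"],t["xy"],"disp frame",np.median(D[t["mask"]&(p["z_map"]>0)],0), np.median(C[t["mask"]&(p["z_map"]>0)],0))
    m=(D[...,2]>.055)&(D[...,2]<.066)&(abs(D[...,1])<.019)&(D[...,0]<-.03)&(D[...,0]>-.13)&(p["z_map"]>0)
    if m.sum(): print("tab top x",np.percentile(D[m][:,0],[2,50,98]),m.sum())
T=T_tool(); print("tool disp frame",(T[:2,3]-c)@e,(T[:2,3]-c)@n, bot.get_obs()["contact_force"],bot.get_obs()["t"])
E
python3 d.py 3 wrist scene
```

```text
wrist tag 0.92 [590.4, 301.2] disp frame [0.0551 0.0015 0.0244] [ 0.5834 -0.156   0.0244]
tab top x [-0.0837 -0.0585 -0.0501] 2185
scene tag 0.7 [232.6, 286.0] disp frame [ 0.0591 -0.0022  0.0256] [ 0.5878 -0.1593  0.0256]
tab top x [-0.073  -0.0514 -0.0475] 89
tool disp frame -0.06859258751611838 -0.001257653456517196 [-15.6017  -5.8734  13.0154] 8.3
```

View pics/w3.png

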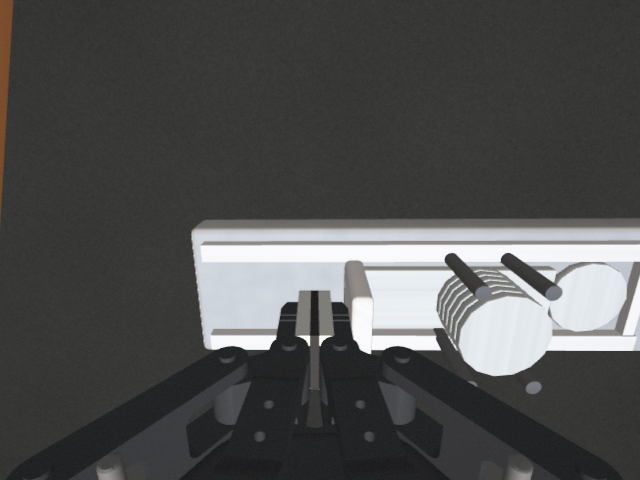

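The tag lies on the ledge at (590,300), 55 mm along the dispenser, and the slide is at its stop with the force rising. Now I back off and rise.

Request:
carry_out --plan '[{"x":-0.8,"y":0,"z":0,"ax":0,"ay":0,"az":0},{"x":-1.8,"y":0,"z":0,"ax":0,"ay":0,"az":0},{"x":-3,"y":0,"z":0,"ax":0,"ay":0,"az":0},{"x":-4.2,"y":0,"z":0,"ax":0,"ay":0,"az":0},{"x":-5.4,"y":0,"z":0,"ax":0,"ay":0,"az":0},{"x":-6.6,"y":0,"z":0,"ax":0,"ay":0,"az":0},{"x":-7.8,"y":0,"z":0,"ax":0,"ay":0,"az":0},{"x":-8.2,"y":0,"z":0,"ax":0,"ay":0,"az":0},{"x":-8.2,"y":0,"z":0,"ax":0,"ay":0,"az":0},{"x":-8.2,"y":-4,"z":0,"ax":0,"ay":0,"az":0},{"x":-8.2,"y":-9,"z":0,"ax":0,"ay":0,"az":0},{"x":-8.2,"y":-14,"z":0,"ax":0,"ay":0,"az":0}]'

```text
t: 9.5
eef_pos: [0.3918, -0.2239, 0.3518]
tool_rot: [0.699, -0.697, -0.105, 0.118]
contact_force: [2.0, -0.6, -0.4]
gripper_width: 0.002
```

```bash
python3 d.py 4 top scene; python3 -c "
from h import *
go([.5485,-.2313,.36],.323)"
```

```text
tab top x [-0.1127 -0.1091 -0.1049] 34
scene tag 0.59 [454.9, 214.8] disp frame [0.268  0.5786 0.0832] [0.6017 0.4592 0.0832]
tab top x [-0.1117 -0.1053 -0.1011] 61
tool disp frame -0.14739590959606297 -0.0014274785708376088 [-0.2258 -0.3008 -0.3038] 9.7
pos [ 0.3924 -0.2239  0.3516] psi 18.19 -> shift [14.59 -1.04 -5.57] turn [-0.004 -0.006 -0.012] rows>= 4
```

The slide is back at rest. I'll look at the tag from above on the way to the lens.

Request:
carry_out --plan '[{"x":14.6,"y":-1,"z":-5.6,"ax":-0.004,"ay":-0.006,"az":-0.012},{"x":14.6,"y":-1,"z":-5.6,"ax":-0.004,"ay":-0.006,"az":-0.012},{"x":14.6,"y":-1,"z":-5.6,"ax":-0.004,"ay":-0.006,"az":-0.012},{"x":14.6,"y":-1,"z":-5.6,"ax":-0.004,"ay":-0.006,"az":-0.012},{"x":14.6,"y":-1,"z":-5.6,"ax":-0.004,"ay":-0.006,"az":-0.012},{"x":14.6,"y":-1,"z":-5.6,"ax":-0.004,"ay":-0.006,"az":-0.012},{"x":14.6,"y":-1,"z":-5.6,"ax":-0.004,"ay":-0.006,"az":-0.012}]' --gripper 1

```text
t: 10.4
eef_pos: [0.5469, -0.2319, 0.3588]
tool_rot: [0.698, -0.698, -0.113, 0.114]
contact_force: [-0.1, -0.4, -0.5]
gripper_width: 0.999
```

```bash
python3 d.py 5 wrist; python3 -c "
from h import *
go([.5743,.1653,.30],-.09);go([.5743,.1653,.208],-.09)"
```

```text
tab top x [-0.112  -0.1069 -0.1044] 751
tool disp frame -0.0029320110682667664 -0.05816567970403266 [-0.5442 -0.1786  0.7941] 10.5
pos [ 0.5474 -0.2318  0.3595] psi 18.46 -> shift [15.13  5.96 36.81] turn [-0.     0.412 -0.001] rows>= 9
pos [ 0.5474 -0.2318  0.3595] psi 18.46 -> shift [15.14 15.16 36.81] turn [-0.     0.412 -0.001] rows>= 9
```

Request:
carry_out --plan '[{"x":15.1,"y":6,"z":36.8,"ax":0,"ay":0.412,"az":0},{"x":15.1,"y":6,"z":36.8,"ax":0,"ay":0.412,"az":0},{"x":15.1,"y":6,"z":36.8,"ax":0,"ay":0.412,"az":0},{"x":15.1,"y":6,"z":36.8,"ax":0,"ay":0.412,"az":0},{"x":15.1,"y":6,"z":36.8,"ax":0,"ay":0.412,"az":0},{"x":15.1,"y":6,"z":36.8,"ax":0,"ay":0.412,"az":0},{"x":15.1,"y":6,"z":36.8,"ax":0,"ay":0.412,"az":0},{"x":15.1,"y":6,"z":36.8,"ax":0,"ay":0.412,"az":0},{"x":15.1,"y":6,"z":36.8,"ax":0,"ay":0.412,"az":0},{"x":15.1,"y":6,"z":36.8,"ax":0,"ay":0.412,"az":0},{"x":15.1,"y":6,"z":36.8,"ax":0,"ay":0.412,"az":0},{"x":15.1,"y":6,"z":36.8,"ax":0,"ay":0.412,"az":0}]'

```text
t: 11.7
eef_pos: [0.5741, 0.1629, 0.3001]
tool_rot: [-0.706, 0.706, -0.033, 0.033]
contact_force: [0.0, -0.1, 0.3]
gripper_width: 1.003
```

```bash
cat > f.py <<'E'
from h import *
np.set_printoptions(precision=4,suppress=True)
bot.read_camera("wrist")
p=shot("wrist"); save(p,"w6"); C=cloud(p)
s=seg(p,"loupe"); P=C[s["mask"]&(p["z_map"]>0)]
H=P[(P[:,2]>.0575)&(P[:,2]<.066)]; k=[]
for y in np.arange(H[:,1].min()+.005,H[:,1].max(),.005):
    q=H[abs(H[:,1]-y)<.003]
    if len(q)>5 and np.ptp(q[:,0])<.021: k.append((y,(q[:,0].min()+q[:,0].max())/2))
k=np.array(k); f=np.polyfit(k[:,0],k[:,1],1); print("handle slope",f,k[[0,-1]],np.median(H[:,2]))
L=P[(P[:,2]>.05)&(P[:,2]<.06)]; (c,rad)=cv2.minEnclosingCircle(L[L[:,1]>.215][:,:2].astype(np.float32)); print("lens",c,rad)
d=np.array([f[0],1]); d/=np.hypot(*d); g=np.array(c)-.08*d; print("grip",g)
go([*g,.206],-np.arctan(f[0])); print(bot.get_obs()["t"])
E
python3 f.py
```

```text
handle slope [0.0901 0.5592] [[0.1087 0.569 ]
 [0.2137 0.5787]] 0.060066782217240614
lens (0.581447958946228, 0.24447549879550934) 0.03200584650039673
grip [0.5743 0.1648]
pos [0.5742 0.1637 0.3   ] psi -5.27 -> shift [0.   9.4  0.11] turn [-0.    -0.002 -0.   ] rows>= 2
11.85
```

View pics/w6.png

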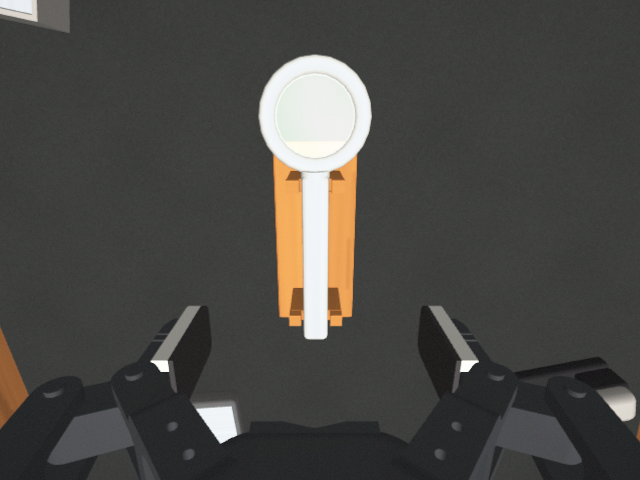

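The handle is centred between the open fingers at column 315, with the saddles at rows 180 and 300. Descending and closing.

Request:
carry_out --plan '[{"x":0,"y":3,"z":0.1,"ax":0,"ay":0,"az":0},{"x":0,"y":6,"z":0.1,"ax":0,"ay":0,"az":0},{"x":0,"y":8.5,"z":0.1,"ax":0,"ay":0,"az":0},{"x":0,"y":9.4,"z":0.1,"ax":0,"ay":0,"az":0},{"x":0,"y":9.4,"z":0.1,"ax":0,"ay":0,"az":0},{"x":0,"y":9.4,"z":0.1,"ax":0,"ay":0,"az":0}]'

```text
t: 12.45
eef_pos: [0.5748, 0.1645, 0.2069]
tool_rot: [0.707, -0.706, 0.032, -0.033]
contact_force: [-1.2, 0.6, 0.6]
gripper_width: 1.001
```

Request:
carry_out --plan '[{"x":0,"y":0,"z":0,"ax":0,"ay":0,"az":0},{"x":0,"y":0,"z":0,"ax":0,"ay":0,"az":0},{"x":0,"y":0,"z":0,"ax":0,"ay":0,"az":0},{"x":0,"y":0,"z":0,"ax":0,"ay":0,"az":0},{"x":0,"y":0,"z":0,"ax":0,"ay":0,"az":0},{"x":0,"y":0,"z":0,"ax":0,"ay":0,"az":0},{"x":0,"y":0,"z":0,"ax":0,"ay":0,"az":0},{"x":0,"y":0,"z":0,"ax":0,"ay":0,"az":0}]' --gripper 0 --newtons 60

```text
t: 13.25
eef_pos: [0.575, 0.1645, 0.2073]
tool_rot: [0.707, -0.706, 0.032, -0.033]
contact_force: [-1.9, -0.9, 5.0]
gripper_width: 0.176
```

Request:
carry_out --plan '[{"x":0,"y":-1.5,"z":0,"ax":0,"ay":0,"az":0},{"x":0,"y":-4,"z":0,"ax":0,"ay":0,"az":0},{"x":0,"y":-7,"z":0,"ax":0,"ay":0,"az":0},{"x":0,"y":-10,"z":0,"ax":0,"ay":0,"az":0},{"x":0,"y":-12,"z":0,"ax":0,"ay":0,"az":0},{"x":0,"y":-12,"z":0,"ax":0,"ay":0,"az":0}]'

```text
t: 13.85
eef_pos: [0.5757, 0.1642, 0.3304]
tool_rot: [0.708, -0.705, 0.031, -0.035]
contact_force: [0.2, -0.7, -3.6]
gripper_width: 0.177
```

```bash
python3 -c "
from h import *
go([.6088,-.2333,.32],.323)"
```

```text
pos [0.5757 0.1642 0.3304] psi -5.33 -> shift [  6.98   0.94 -39.27] turn [-0.002 -0.416  0.006] rows>= 8
```

Request:
carry_out --plan '[{"x":1,"y":0,"z":-4,"ax":0,"ay":-0.05,"az":0},{"x":2,"y":0,"z":-8,"ax":0,"ay":-0.1,"az":0},{"x":3,"y":0,"z":-12,"ax":0,"ay":-0.15,"az":0},{"x":3.5,"y":0,"z":-16,"ax":0,"ay":-0.2,"az":0},{"x":4,"y":0,"z":-20,"ax":0,"ay":-0.25,"az":0},{"x":5,"y":0.5,"z":-24,"ax":0,"ay":-0.3,"az":0},{"x":5.5,"y":0.9,"z":-28,"ax":0,"ay":-0.35,"az":0},{"x":6,"y":0.9,"z":-32,"ax":0,"ay":-0.4,"az":0},{"x":6.5,"y":0.9,"z":-36,"ax":0,"ay":-0.416,"az":0},{"x":7,"y":0.9,"z":-39.3,"ax":-0.002,"ay":-0.416,"az":0.006},{"x":7,"y":0.9,"z":-39.3,"ax":-0.002,"ay":-0.416,"az":0.006},{"x":7,"y":0.9,"z":-39.3,"ax":-0.002,"ay":-0.416,"az":0.006}]'

```text
t: 15.05
eef_pos: [0.6081, -0.2345, 0.3189]
tool_rot: [0.698, -0.698, -0.112, 0.114]
contact_force: [-0.2, 0.5, -3.0]
gripper_width: 0.177
```

```bash
cat > g.py <<'E'
from h import *
import sys
np.set_printoptions(precision=4,suppress=True)
a=np.load('ax.npy');c=a[:2];e=a[2:];n=np.array([-e[1],e[0]])
bot.read_camera("wrist"); p=shot("wrist"); save(p,"w"+sys.argv[1]); C=cloud(p); T=T_tool()
D=np.dstack([(C[...,:2]-c)@e,(C[...,:2]-c)@n,C[...,2]])
s=seg(p,"loupe"); P=C[s["mask"]&(p["z_map"]>0)]; Lt=(P-T[:3,3])@T[:3,:3]  # tool frame
zc=np.median(P[:,2]); print("conf",s["conf"],"zpct",np.percentile(P[:,2],[5,25,50,75,95]))
k=Lt[(Lt[:,2]>.05)&(abs(Lt[:,1]-.148)<.03)]
(cc,r)=cv2.minEnclosingCircle(k[:,[0,2]].astype(np.float32)); print("lens in tool x,z",cc,r,"z extent",Lt[:,2].max())
A=np.c_[k[:,0],k[:,2],np.ones(len(k))]; f=np.linalg.lstsq(A,k[:,1],rcond=None)[0]; print("rim plane tilt x,z",f)
w=T[:3,:3]@np.array([cc[0],np.median(k[:,1]),cc[1]])+T[:3,3]; print("lens world (rim top)",w,"disp",(w[:2]-c)@e,(w[:2]-c)@n)
t=seg(p,"tag")
if t: print("tag",t["conf"],np.median(C[t["mask"]&(p["z_map"]>0)],0),np.median(D[t["mask"]&(p["z_map"]>0)],0))
m=(abs(D[...,0]-.055)<.03)&(abs(D[...,1])<.017)&(D[...,2]>.0228)&(D[...,2]<.03)
q=D[m]
if len(q)>20: print("tag depth",len(q),cv2.minEnclosingCircle(q[:,:2].astype(np.float32)))
print("tcp",T[:3,3],bot.get_obs()["t"])
E
python3 g.py 7
```

```text
conf 0.6 zpct [0.1664 0.1674 0.1683 0.1696 0.1724]
lens in tool x,z (-0.0007995506748557091, 0.07993873953819275) 0.031977999955415726 z extent 0.11181550702696803
rim plane tilt x,z [0.0018 0.0006 0.1514]
lens world (rim top) [ 0.5824 -0.1563  0.1679] disp 0.05430887912823441 0.002307249871917323
tag 0.38 [ 0.763  -0.0156  0.0048] [0.2701 0.0783 0.0048]
tcp [ 0.6089 -0.2321  0.3192] 15.25
```

View pics/w7.png

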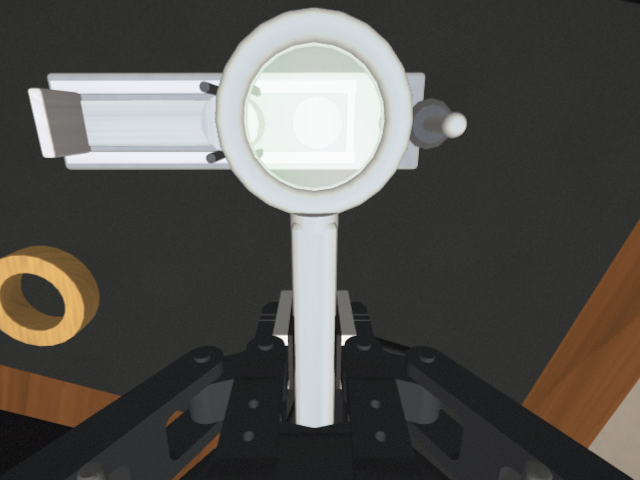

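The tag is visible through the glass at (318,122). The lens is level and its rim clears the collar at (435,125). Next I compute the tag from the pixel ray and descend.

```bash
cat > i.py <<'E'
from h import *
p=shot("wrist"); a=np.load('ax.npy');c=a[:2];e=a[2:];n=np.array([-e[1],e[0]])
g=cv2.cvtColor(p["image"],cv2.COLOR_RGB2GRAY)[92:152,288:348]
K=p["intrinsics"]; b=(g>np.percentile(g,75)).astype(np.uint8)
h=cv2.HoughCircles(cv2.GaussianBlur(g,(3,3),0),cv2.HOUGH_GRADIENT,1,40,param1=60,param2=8,minRadius=20,maxRadius=32); print(h)
for u,v in [(318,122)]+([(h[0,0,0]+288,h[0,0,1]+92)] if h is not None else []):
    d=p["T"][:3,:3]@np.linalg.solve(K,[u,v,1]); o=p["T"][:3,3]; w=o+d*(.025-o[2])/d[2]; print(u,v,w,"disp",(w[:2]-c)@e,(w[:2]-c)@n)
E
python3 i.py; python3 -c "
from h import *
go([.6090,-.2335,.2577],.323)"
```

```text
None
318 122 [ 0.58599074 -0.15580762  0.025     ] disp 0.05782648616487942 0.0016324607796980404
pos [ 0.6092 -0.232   0.32  ] psi 18.64 -> shift [-0.07  6.23 -0.15] turn [-0.001  0.002  0.   ] rows>= 2
```

Request:
carry_out --plan '[{"x":0.1,"y":1.5,"z":-0.1,"ax":0,"ay":0,"az":0},{"x":0.1,"y":3,"z":-0.1,"ax":0,"ay":0,"az":0},{"x":0.1,"y":4.5,"z":-0.1,"ax":0,"ay":0,"az":0},{"x":0.1,"y":5.6,"z":-0.1,"ax":0,"ay":0,"az":0},{"x":0.1,"y":6.2,"z":-0.1,"ax":0,"ay":0,"az":0},{"x":0.1,"y":6.2,"z":-0.1,"ax":0,"ay":0,"az":0},{"x":0.1,"y":6.2,"z":-0.1,"ax":0,"ay":0,"az":0},{"x":0.1,"y":6.2,"z":-0.1,"ax":0,"ay":0,"az":0}]'

```text
t: 16.1
eef_pos: [0.6108, -0.2328, 0.2587]
tool_rot: [0.698, -0.698, -0.115, 0.114]
contact_force: [0.4, -0.3, -3.2]
gripper_width: 0.179
```

```bash
python3 g.py 8; cat > j.py <<'E'
from h import *
a=np.load('ax.npy');c=a[:2];e=a[2:];n=np.array([-e[1],e[0]])
for nm in ["wrist","scene"]:
    p=shot(nm); C=cloud(p)
    if nm=="scene": cv2.imwrite("pics/s8.png",cv2.resize(p["image"][200:350,130:330],(800,600))[...,::-1])
    D=np.dstack([(C[...,:2]-c)@e,(C[...,:2]-c)@n,C[...,2]])[p["z_map"]>0]
    r=np.hypot(D[:,0]-.108,D[:,1]-.001); k=D[(r<.015)&(r>.006)&(D[:,2]>.08)&(D[:,2]<.13)]
    if len(k): print(nm,"collar z",np.percentile(k[:,2],[2,25,50,75,98]).round(4),len(k))
    k=D[(np.hypot(D[:,0]-.055,D[:,1])<.036)&(D[:,2]>.08)]; print("lens z",np.percentile(k[:,2],[2,25,50,75,98]).round(4),k[:,:2].min(0),k[:,:2].max(0))
o=bot.get_obs(); print(o["contact_force"],o["joint_vel"],o["eef_pos"],o["t"])
E
python3 j.py; python3 d.py 9 top
```

```text
conf 0.85 zpct [0.106  0.107  0.1079 0.1093 0.1122]
lens in tool x,z (-0.00016410449461545795, 0.0804029032588005) 0.032169319689273834 z extent 0.13774073223322492
rim plane tilt x,z [0.0011 0.002  0.151 ]
lens world (rim top) [ 0.585  -0.1564  0.1075] disp 0.05672830961626191 0.0014148576589571387
tcp [ 0.6107 -0.2327  0.2587] 16.3
wrist collar z [0.1009 0.1027 0.1041 0.1051 0.1063] 2380
lens z [0.1053 0.1066 0.1074 0.1082 0.111 ] [ 0.02474902 -0.03597647] [0.08838289 0.03341276]
scene collar z [0.0811 0.1012 0.1043 0.1065 0.1219] 66
lens z [0.105  0.4017 0.485  0.5105 0.5362] [ 0.01912979 -0.03579882] [0.09003775 0.03412755]
[-0.266637   -0.47442723 -2.5956891 ] [-4.74255761e-04  2.58407878e-03 -1.80285480e-03  2.04016741e-03
  2.01304109e-04 -9.40711487e-04 -9.28539001e-05] [ 0.61054636 -0.2325114   0.2582454 ] 16.4
top tag 0.7 [375.1, 240.1] disp frame [0.0592 0.0019 0.1067] [ 0.5876 -0.1559  0.1067]
tool disp frame 0.05669734928916418 -0.07886346033864232 [-0.0809  0.7765 -2.5727] 16.5
```

View pics/s8.png

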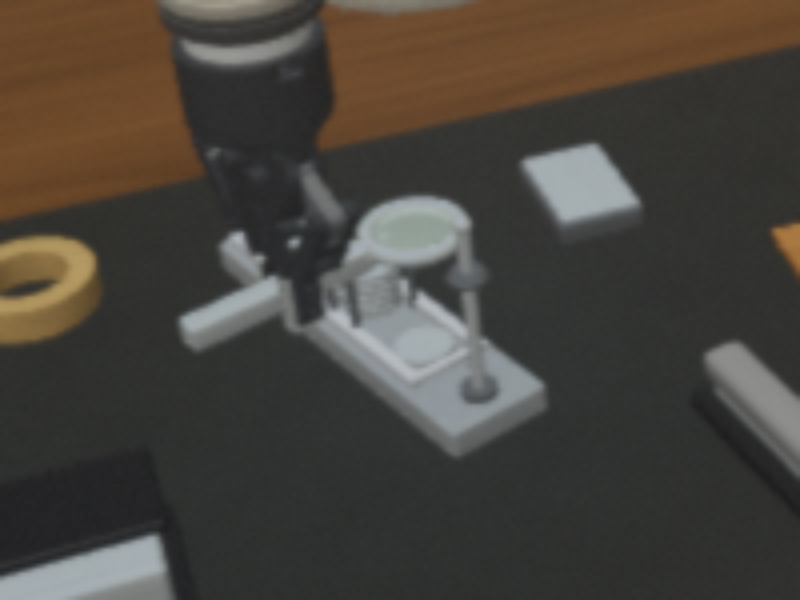

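View pics/w8.png

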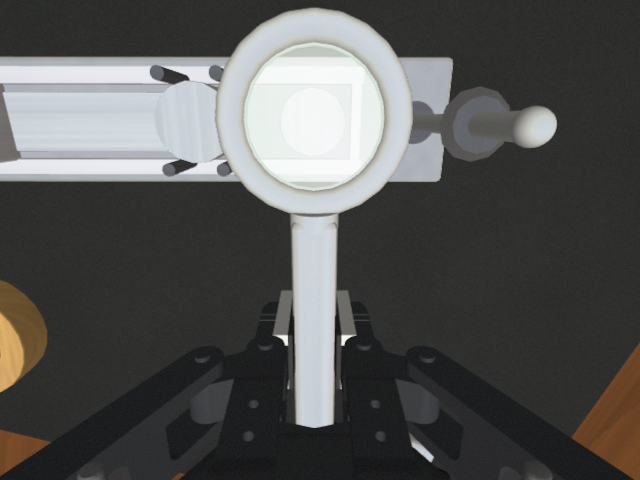

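The lens centre is at z ≈ 0.1025, against about 0.102 for the collar. It is within about 2 mm of the tag, level, clear and still, so I'm handing in.

```bash
python3 -c "
from h import *
print(bot.hand_in())"
```

```text
the job is handed in; nothing more can be done
None
```

I pushed the slide to its stop and a tag came out onto the ledge, about 55 mm along the dispenser. The slide sprang back. I then lifted the lens straight up out of its rest and held it over the tag, and handed the job in at about 16.5 s. The hand-in gave no verdict.

What the last checks showed:
- **Centring:** the glass was at (56.7, 1.4) mm in the dispenser frame. The tag, measured directly with the slide in, was at (55.1, 1.5) mm, so they are about 2 mm apart.
- **Height:** the glass was at about 102.5 mm and the collar's centre at about 101.5–102 mm.
- **Steadiness:** the rim tilted under 0.003 rad, and joint speeds were close to zero.
- **Clearance and grip:** the pictures show the rim about 8 mm clear of the collar. The wrist force was about the lens's own weight, so it was not touching anything.

Some checks failed or disagreed:
- **Tag:** the network found no tag with confidence once the slide was back. It twice gave wrong spots with low or middling confidence, and in the last top view it marked the lens instead. I could still see the tag on the ledge through the glass; there it measured 57.8 mm along, which I put down to refraction.
- **Slide:** I confirmed it was back at rest from depth readings before lifting the lens, and did not measure it again after that.
- **Bystanders:** I did not re-measure them at the end. Nothing I moved came near them.

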